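# Bleed the perfume refill fountain

## Task

The steel perfume refill fountain on the counter is still under air pressure and must be bled before its lid may come off. Unscrew the small knurled lock nut on the bleed valve (counter-clockwise, as far as it will go; it stays on the pin), then press the freed valve pin straight down, gently, and hold it until the gauge needle is back at zero. Let the pin spring up, leave the nut backed off, and do not disturb the bottles and boxes standing around.

Things in the scene. Friction and masses are not known exactly. Their poses are not given: they have to be found in the camera images.
- fountain: Round stainless vessel fixed to the counter, 180 mm wide (192 mm at the lid), lid top at 162 mm. Origin: centre of its underside, z up. Tap and drip grid (to 171 mm out) on its -x side, handles out to 120 mm at +y and -y, air coupling 18 mm high on the lid at x = +68 mm. Over the lid's middle lies a brass manifold bar, 20 mm wide, 86 mm long in y, carrying a gauge at -y and the bleed valve at +y.
- valve_foot (a point): Lid top on the vertical axis of the bleed valve (fountain frame 0, +28, 162 mm): 11 mm steel barrel, on it the brass lock nut, above it the pin's 7 mm steel tip. The manifold is screwed in by hand: its height differs each time and is not reported. Barrel top (= underside of the screwed-down nut) is 46.5 to 59.5 mm above this point; the tip's end is always 21 mm above the barrel top.
- gauge_foot (a point): Lid top under the centre of the pressure gauge (fountain frame 0, -28, 162 mm): round, 42 mm in diameter, dial facing up; its top is always 14.5 mm lower than the barrel top of the valve.
- lock_nut (a joint): Angle of the knurled nut (14 mm in diameter, 9 mm tall) on the valve, rad: 0 screwed down, growing counter-clockwise seen from above, start 0 to 0.5, stop at 6.9. It climbs the pin 3 mm a turn (the tip stays), so carry the gripper up with it; it stays where left. Turns with 0.04 N m; 10 to 20 N a finger holds it. Over 60 N of grip, both fingers added, spoils it.
- valve_pin (a joint): How far the pin is pressed down, m; 0 = up, where it springs back to. It can go down only as far as the nut was raised plus 0.2 mm (3.5 mm at the nut's stop), then hard stop. First 2.3 mm soft (1.5 to 2 N), then a step to about 6 N; from there on (about 8 N at 3.5 mm) the valve is open and air escapes. Over 15 N on the opened pin bends it. Shut fingers can press the tip.
- gauge (a joint): Needle of the pressure gauge, rad clockwise from its zero mark (1.18 rad to the bar): starts at 2 to 3. It stands still while the valve is shut and falls by about 1 rad a second while the valve is open (2 to 3 s in all), to rest at 0.
- tester_bottle: Bystander: loose square glass perfume bottle with gold cap, 30 x 46 x 94 mm. Origin: centre of its underside.
- blotter_cup: Bystander: loose white cup with paper strips, 64 mm in diameter, 135 mm high with the strips. Origin: centre of its underside.
- gift_carton: Bystander: loose lavender-print carton, 70 x 70 x 110 mm. Origin: centre of its underside.
- reed_diffuser: Bystander: loose round glass bottle, 64 mm in diameter, with reeds up to 200 mm high. Origin: centre of its underside.

How it is judged:
On the way, in this order (a step that is already met when the one before it is completed fails the run):
1. the lock nut is backed off to near its stop (value of joint lock_nut above 6 rad), for 0.2 s.
2. with the pin pressed, the gauge has fallen to zero (value of joint gauge below 0.12 rad), for 0.2 s.
At the end, for the whole second after the job is handed in: the gauge needle rests at zero (within 0.12 rad), the lock nut is still backed off (above 6.0 of 6.9 rad) and the pin has sprung back up (within 0.8 mm) (value of joint gauge below 0.12 rad and value of joint lock_nut above 6 rad and value of joint valve_pin below 0.0008 m); the robot touches nothing.
It fails at once if the valve pin is driven in with more than 15 N (pin pressed past 2.6 mm while the fingers push with over 15 N) (contact force between the fingers and anything else above 15 N and value of joint valve_pin above 0.0026 m).
It fails at once if the fingers grip or press anything with more than 60 N in all (both fingers added) (contact force between the fingers and anything else above 60 N).
It fails at once if a bottle, cup, carton or diffuser beside the fountain is shifted by more than 30 mm or tipped by more than 0.3 rad (distance of any of tester_bottle, blotter_cup, gift_carton, reed_diffuser from where it was at the start of the episode above 0.03 m or angle between any of tester_bottle, blotter_cup, gift_carton, reed_diffuser's own z axis and vertical above 0.3 rad).
It also fails if it takes over 72 s, if anything falls off the work surface, if the arm or the gripper's body presses on something with over 40 N, if the wrist force passes 120 N, or if a joint passes its speed limit or range.

## Robot

A 6-joint arm with a two-finger parallel gripper is mounted at the origin on the work surface. World frame = base frame: x ahead of the robot, y to its left, z up, the work surface at z = 0. Lengths are in m, angles in rad, forces in N, time in s.
With the tool pointing down it reaches from about 0.375 to 0.9 m from the base axis. Payload 3.1 kg.
Tool frame: the origin (TCP) lies at the very end of the fingers, on their centre line; the grasp point (between the pads) lies 19 mm behind it (manip.tcp_to_grasp is the distance from the TCP to the grasp point, in m); z points along the fingers, y is the line along which they close (so a half turn about z gives the same grasp; the last joint's range is limited). The gripper opens to 85 mm and grips with 20 to 120 N. Pads are 22 mm wide; open, the fingers measure 114 mm over their backs; the gripper's body (76 mm by 85 mm) begins 54 mm behind the grasp point. The pads swing forward as they close: fully open they stand 13 mm farther back than shut.
Start: joints at [1.115, 0.527, 1.433, -0, 1.181, -0.178], TCP at [0.171, 0.601, 0.231] pointing down, gripper open.
Joint ranges: [-3.08, 3.08], [-0.75, 2.2], [0.22, 2.44], [-1.43, 4.57], [0, 2.65], [-2.85, 2.85]. Speed limits (rad/s): [2.79, 2.79, 3.14, 3.14, 3.14, 3.14].

## Interface

Orientations are given as a unit quaternion [x, y, z, w].
In Python, from station import manip gives the robot as it stands. The module is installed in compiled form; this text tells all that it offers.
- The arm moves only by the tool step_arm, never from a script. Its argument "commands" is one flat list of numbers, 6 for each row, row after row: the shift along the tool's x, y, z in m, then the turn, a rotation vector about the tool's x, y, z in degrees. A call has exactly 10 rows; each row is the pose to reach, as a shift and turn from the pose commanded when the call began, along the tool's axes at that moment; what a row does not reach only later rows make up. A row lasts 1/10 s, in which the tool goes at most 50 mm and 8.59 degrees, less where a joint would pass 70% of its speed; a pose out of reach is approached as far as the arm can. A call with a gripper value outside its range is refused whole. "jaw" is the opening in per cent of the stroke, from 0 (shut) to 100 (fully open), set as the call begins (left out, the last holds). The fingers move at their own pace and stop on an object; "grip_force" is the grip in N (left out, the last holds). Time passes only in rows, so rows that repeat a pose let the fingers close, or fill a call up. It gives the time, the measured TCP pose, the force, the opening and the grip force at its end, in the units of the state.
- manip.sense(): the state, without advancing time (a new reading comes with each control period).
- manip.snapshot(name): name is "side" or "top" or "wrist"; returns a dict with "pixels" (384x512x3 uint8, blue, green, red), "fx", "fy", "cx", "cy" (pixels), "R" (3x3) and "t" (3): a world point X has camera coordinates R X + t; the wrist camera has in their place "mount" (4x4, takes a point from camera to tool coordinates, whose origin is the TCP and whose axes are the flange's). Camera axes: x right, y down, z forward; pixel columns grow to the right and rows downward; lengths in m; the calibration is good to about 2 mm. The wrist camera is an equidistant fisheye: a pixel r from the principal point sees the ray r / f radians off the axis. A picture is of the moment at which its call begins: read the wrist's pose just before it. There is no depth.
- manip.sign_off(): hands the job in; it is judged then, once.
The state is a dict: "t": time; "q": joint angles; "qd": joint speeds; "tau": joint torques, N m; "tcp_pos": TCP position; "tool_rot": TCP orientation; "force": force on the tool from outside, world axes, zero at the start; "ft_torque": the same for the moment, N m; "finger_gap": opening from 0.0 (shut) to 1.0 (fully open); "gripper_force": force on a finger pad.
Only numpy, scipy, OpenCV 4.12 (cv2) and the standard library are available. Lean on these libraries where they do the work, as an engineer would, in place of code of your own. Each camera call takes 0.05 s, during which the arm holds its last target. There are 200 camera calls.

## Working session

There is one attempt and no reset: what is moved stays moved. The work goes in short steps, Python scripts to look and compute and a tool call to move; the robot and the scene stay as the last step left them, time stands still between calls to the robot, and variables do not carry over. Pictures are saved under pics/ and viewed, at most 10 in all, crops included, and the job is handed in when it is done.

Besides the shell and the picture viewer there is one more tool, called after ">>>" as a command line: name --argument value ..., lists and objects as JSON in quotes. step_arm: Moves the arm, as the interface text tells. Its arguments: {"type":"object","properties":{"commands":{"type":"array","items":{"type":"number"}},"jaw":{"type":"number"},"grip_force":{"type":"number"}},"required":["commands"]}

```bash
mkdir -p pics
python3 - <<'E'
from station import manip
import cv2,numpy as np
s=manip.sense();print({k:np.round(v,3) for k,v in s.items()})
for n in("side","top","wrist"):
    d=manip.snapshot(n);cv2.imwrite(f"pics/{n}0.png",d["pixels"])
    print(n,{k:np.round(d[k],4).tolist() for k in d if k!="pixels"})
a=[cv2.imread(f"pics/{n}0.png") for n in("side","top")]
E
```

```text
{'t': np.float64(0.0), 'q': array([ 1.116,  0.529,  1.434, -0.   ,  1.181, -0.179]), 'qd': array([-0.   , -0.   ,  0.001, -0.001, -0.001,  0.001]), 'tau': array([ 1.0000e-03, -4.4235e+01, -1.7803e+01, -0.0000e+00,  8.0000e-03,
       -0.0000e+00]), 'tcp_pos': array([0.17 , 0.601, 0.23 ]), 'tool_rot': array([ 0.138,  0.99 , -0.001, -0.   ]), 'force': array([-0.167,  0.041, -0.109]), 'ft_torque': array([ 0.021, -0.051,  0.003]), 'gripper_force': np.float64(0.0), 'finger_gap': np.float64(1.001)}
side {'fx': 421.5883, 'fy': 421.5883, 'cx': 260.5697, 'cy': 187.6601, 'R': [[0.9501, -0.3117, -0.0104], [-0.2275, -0.6699, -0.7068], [0.2133, 0.6739, -0.7074]], 't': [-0.5886, 0.3096, 0.9916]}
top {'fx': 494.9736, 'fy': 494.9736, 'cx': 253.3936, 'cy': 187.797, 'R': [[0.0038, -1.0, 0.0072], [-0.9815, -0.0051, -0.1915], [0.1915, -0.0064, -0.9815]], 't': [0.0427, 0.6481, 1.256]}
wrist {'fx': 297.3186, 'fy': 297.3186, 'cx': 258.0265, 'cy': 195.7949, 'mount': [[0.0002, -0.9622, -0.2724, 0.0691], [1.0, -0.0001, 0.0009, -0.0004], [-0.0009, -0.2724, 0.9622, -0.1426], [0.0, 0.0, 0.0, 1.0]]}
```

View pics/side0.png

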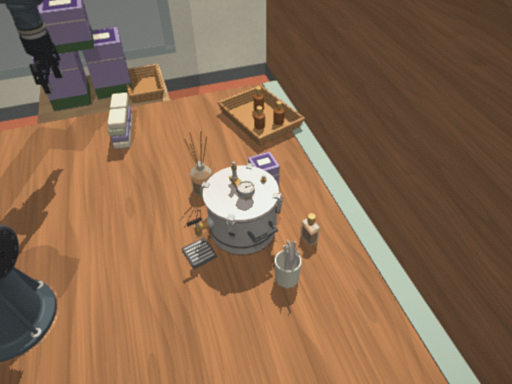

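View pics/top0.png

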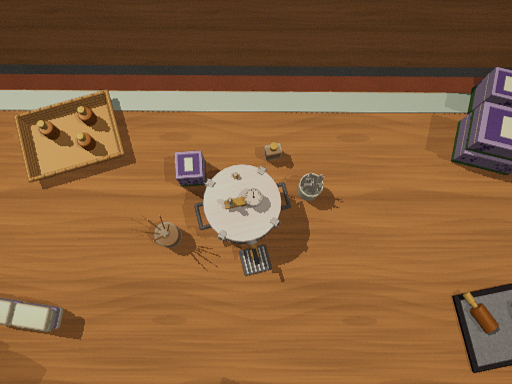

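The side view shows the fountain near (241,205), with the valve at about (235,172) and the gauge at (246,188). In the top view the lid is at (242,203), the gauge at (254,197) and the valve near (229,203). The diffuser, carton, tester and cup stand around it. I'll zoom in next.

Run:
```python
import cv2,numpy as np
a=cv2.imread("pics/side0.png")[150:225,195:295];b=cv2.imread("pics/top0.png")[160:245,190:290]
A=cv2.resize(a,None,fx=4,fy=4,interpolation=cv2.INTER_CUBIC);B=cv2.resize(b,None,fx=4,fy=4,interpolation=cv2.INTER_CUBIC)
A=cv2.copyMakeBorder(A,0,B.shape[0]-A.shape[0],0,0,0)
cv2.imwrite("pics/crop1.png",np.hstack([A,B]))
```

```text
(no output)
```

View pics/crop1.png

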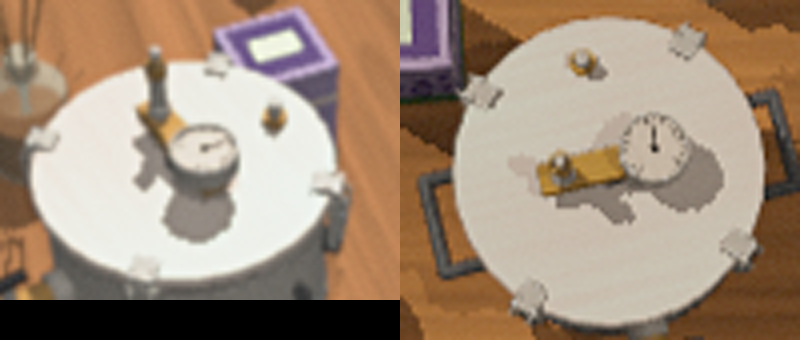

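Side crop: pin tip at (233.5,161.7), gauge centre at (245.8,187). Top crop: tip at (230.2,198), gauge at (253.5,197), lid centre at (242.3,202.7).

```bash
cat > h.py <<'E'
import numpy as np
from station import manip
def cam(n):
    d=manip.snapshot(n);K=np.array([[d["fx"],0,d["cx"]],[0,d["fy"],d["cy"]],[0,0,1]])
    return K,d["R"],np.array(d["t"])
def ray(c,u):
    K,R,t=c;return -R.T@t,R.T@np.linalg.solve(K,[*u,1])
def onz(c,u,z):
    o,d=ray(c,u);return o+d*(z-o[2])/d[2]
def tri(cs,us):
    A=0;b=0
    for c,u in zip(cs,us):
        o,d=ray(c,u);d=d/np.linalg.norm(d);P=np.eye(3)-np.outer(d,d);A=A+P;b=b+P@o
    return np.linalg.solve(A,b)
E
python3 - <<'E'
from h import *
s,t=cam("side"),cam("top")
tip=tri([s,t],[(233.5,161.7),(230.2,198)]);g=tri([s,t],[(245.8,187),(253.5,197)])
print("tip",tip.round(4),"gauge",g.round(4),"lidc",onz(t,(242.3,202.7),.162).round(4), onz(s,(241,192.4),.162).round(4))
for n,u,z in(("carton",(189,168),.11),("cup",(311,186),.1),("tester",(274,148),.09),("diff",(167,234),.09)):print(n,onz(t,u,z).round(3))
q=tip-g;print(np.degrees(np.arctan2(q[1],q[0])))
q=manip.sense();from scipy.spatial.transform import Rotation as R;print(R.from_quat(q["tool_rot"]).as_matrix().round(3))
E
```

```text
tip [0.5876 0.0997 0.243 ] gauge [0.599  0.0462 0.2033] lidc [0.5912 0.0733 0.162 ] [0.5935 0.072  0.162 ]
carton [0.69  0.213 0.11 ]
cup [ 0.646 -0.103  0.1  ]
tester [ 0.75  -0.008  0.09 ]
diff [0.521 0.266 0.09 ]
102.03999395635716
[[-0.962  0.273 -0.   ]
 [ 0.273  0.962 -0.001]
 [ 0.    -0.001 -1.   ]]
```

>>> step_arm --commands '[-0.037,-0.025,-0.008,0,0,8,-0.074,-0.05,-0.016,0,0,16,-0.111,-0.075,-0.024,0,0,24,-0.148,-0.1,-0.032,0,0,32,-0.185,-0.125,-0.04,0,0,40,-0.222,-0.15,-0.048,0,0,48,-0.259,-0.175,-0.056,0,0,56,-0.296,-0.2,-0.064,0,0,64,-0.333,-0.225,-0.07,0,0,72,-0.37,-0.25,-0.07,0,0,80]' --jaw 30 --grip_force 20

```text
t: 1.25
tcp_pos: [0.4598, 0.2582, 0.3024]
tool_rot: [0.744, 0.668, 0.001, 0.0]
force: [0.5, -0.3, 0.7]
finger_gap: 0.301
gripper_force: 0.0
```

```bash
cat >> h.py <<'E'
from scipy.spatial.transform import Rotation as Rot
def st():
    s=manip.sense();M=Rot.from_quat(s["tool_rot"]).as_matrix();p=np.array(s["tcp_pos"])
    print("t %.2f"%s["t"],"p",p.round(4),"psi %.1f"%np.degrees(np.arctan2(M[1,0],M[0,0])),"q6 %.3f"%s["q"][5],"tilt",M[:,2].round(4),"F",np.round(s["force"],2),"T",np.round(s["ft_torque"],3),"gap",round(float(s["finger_gap"]),3),"gf",round(float(s["gripper_force"]),1))
    return s,M,p
E
python3 - <<'E'
from h import *
s,M,p=st();print((M.T@(np.array([.5876,.0997,.30])-p)).round(4))
E
```

```text
t 1.25 p [0.4598 0.2582 0.3024] psi 83.8 q6 0.408 tilt [ 2.4e-03  8.0e-04 -1.0e+00] F [ 0.54 -0.28  0.75] T [-0.027 -0.043 -0.021] gap 0.301 gf 0.0
[-0.1438  0.1441  0.0026]
```

>>> step_arm --commands '[-0.024,0.024,0,0,0,8,-0.048,0.048,0,0,0,16,-0.072,0.072,0,0,0,24,-0.096,0.096,0,0,0,32,-0.12,0.12,0,0,0,40,-0.141,0.141,0,0,0,48,-0.141,0.141,0,0,0,56,-0.141,0.141,0,0,0,64,-0.141,0.141,0,0,0,72,-0.141,0.141,0,0,0,80]'

```text
t: 2.25
tcp_pos: [0.5841, 0.1047, 0.301]
tool_rot: [0.999, 0.033, -0.0, -0.0]
force: [0.4, 0.1, 0.2]
finger_gap: 0.296
gripper_force: 0.0
```

```bash
cat >> h.py <<'E'
def look(name):
    s,M,p=st();d=manip.snapshot("wrist");cv2.imwrite(f"pics/{name}.png",d["pixels"])
    m=np.array(d["mount"]);np.savez(f"pics/{name}.npz",R=M@m[:3,:3],o=p+M@m[:3,3],f=d["fx"],c=[d["cx"],d["cy"]])
def wray(name,u):
    z=np.load(f"pics/{name}.npz");v=np.array(u)-z["c"];r=np.hypot(*v);th=r/z["f"]
    return z["o"],z["R"]@np.array([*(v/r*np.sin(th)),np.cos(th)])
def wproj(name,X):
    z=np.load(f"pics/{name}.npz");v=z["R"].T@(np.array(X)-z["o"]);th=np.arctan2(np.hypot(*v[:2]),v[2])
    return v[:2]/np.hypot(*v[:2])*th*z["f"]+z["c"]
E
sed -i '1i import cv2' h.py
python3 - <<'E'
from h import *
look("w1");print(wproj("w1",[.5876,.0997,.243]))
E
```

```text
t 2.25 p [0.5841 0.1047 0.301 ] psi 3.8 q6 1.494 tilt [-6.e-04  0.e+00 -1.e+00] F [0.38 0.1  0.17] T [ 0.035 -0.035 -0.027] gap 0.296 gf 0.0
[265.17743306 208.04828108]
```

View pics/w1.png

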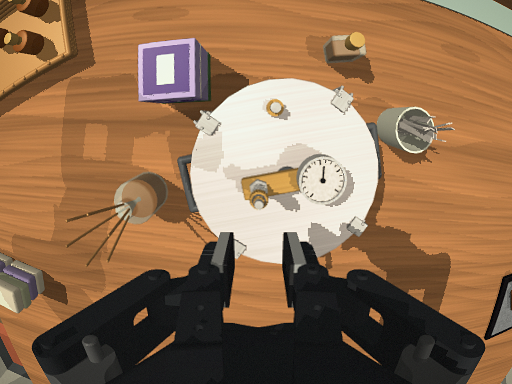

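The wrist view shows the gauge at (323,180) and the valve at about (258,200), with the fingers centred on column 260. I'll zoom on the valve.

Run:
```python
import cv2
a=cv2.imread("pics/w1.png")[150:220,230:350];cv2.imwrite("pics/crop2.png",cv2.resize(a,None,fx=6,fy=6,interpolation=cv2.INTER_CUBIC))
```

```text
(no output)
```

View pics/crop2.png

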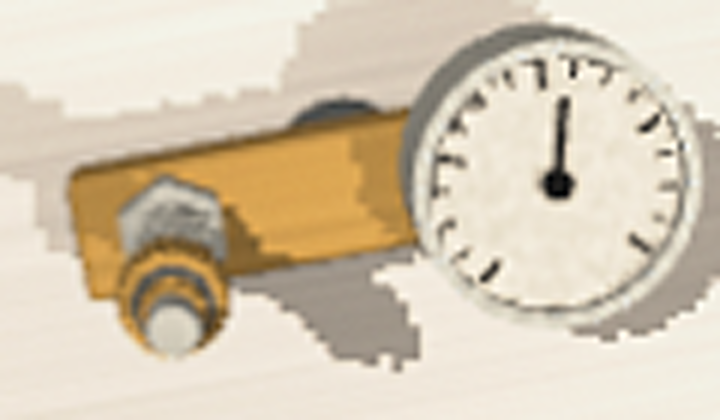

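Crop: tip end at (259.0,204.3), gauge centre at (322.8,180), rim 49 px wide. I'll fit the axis position, yaw and height to all the views.

Run:
```python
from h import *
from scipy.optimize import least_squares
s,t=cam("side"),cam("top")
def pj(c,X):
    K,R,tt=c;v=K@(R@X+tt);return v[:2]/v[2]
def f(p,full=0):
    x,y,a,b=p;u=np.array([-np.sin(a),np.cos(a),0]);F=np.array([x,y,.162])
    tip=F+.028*u+[0,0,b+.021];g=F-.028*u+[0,0,b-.0145]
    W=lambda X:wproj("w1",X)
    k=297.3/.25;ks=421.6/.9;kt=495/1.1   # px/m, residuals in mm
    r=np.r_[(W(tip)-[259,204.3])/k,(W(g)-[322.8,180])/k,(pj(s,tip)-[233.5,161.7])/ks,(pj(s,g)-[245.8,187])/ks,(pj(t,tip)-[230.2,198])/kt,(pj(t,g)-[253.5,197])/kt]*1e3
    if full: print("tip",tip.round(4),"g",g.round(4));print(r.round(1))
    return r
o=least_squares(f,[.59,.073,.2,.055]);f(o.x,1);print(o.x.round(4))
# gauge size distance
z=np.load("pics/w1.npz");ox,d=wray("w1",(322.8,180));print("gauge by size",(ox+d*.0420/(49/297.3)).round(4))
```

```text
tip [0.5885 0.103  0.2371] g [0.6003 0.0483 0.2016]
[ 1.3 -0.2  2.2  1.8  1.2  1.6 -0.  -0.2 -3.   1.1 -1.9 -1.7]
[0.5944 0.0757 0.2128 0.0541]
gauge by size [0.6019 0.0506 0.2009]
```

>>> step_arm --commands '[0.0044,0.0007,0.02,0,0,0,0.0044,0.0007,0.04,0,0,0,0.0044,0.0007,0.05,0,0,0,0.0044,0.0007,0.06,0,0,0,0.0044,0.0007,0.066,0,0,0,0.0044,0.0007,0.072,0,0,0,0.0044,0.0007,0.078,0,0,0,0.0044,0.0007,0.082,0,0,0,0.0044,0.0007,0.086,0,0,0,0.0044,0.0007,0.086,0,0,0]'

```text
t: 3.4
tcp_pos: [0.5884, 0.1046, 0.2149]
tool_rot: [0.999, 0.036, -0.0, -0.0]
force: [0.4, 0.2, -0.0]
finger_gap: 0.301
gripper_force: 0.0
```

Run:
```python
from h import *
look("w2");print(wproj("w2",[.5885,.1043,.239]))
a=cv2.imread("pics/w2.png")[150:290,180:340];cv2.imwrite("pics/crop3.png",cv2.resize(a,None,fx=4,fy=4,interpolation=cv2.INTER_CUBIC))
```

```text
t 3.40 p [0.5884 0.1046 0.2149] psi 4.1 q6 1.488 tilt [-8.e-04  0.e+00 -1.e+00] F [ 0.42  0.2  -0.01] T [-0.038  0.03  -0.008] gap 0.301 gf 0.0
[258.03295633 270.65431474]
```

View pics/crop3.png

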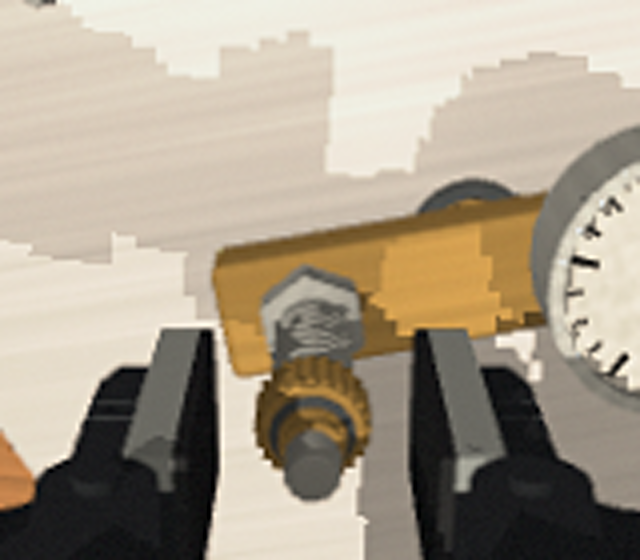

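The nut sits midway between the fingers: crop column 313, with the fingers at 215 and 412. The tip end is at full-image (258,270), as predicted. Next I lower 7 mm and close.

>>> step_arm --commands '[0,0,0.003,0,0,0,0,0,0.006,0,0,0,0,0,0.007,0,0,0,0,0,0.007,0,0,0,0,0,0.007,0,0,0,0,0,0.007,0,0,0,0,0,0.007,0,0,0,0,0,0.007,0,0,0,0,0,0.007,0,0,0,0,0,0.007,0,0,0]' --jaw 0 --grip_force 20

```text
t: 4.45
tcp_pos: [0.5894, 0.1048, 0.2124]
tool_rot: [0.999, 0.036, 0.002, 0.0]
force: [-4.7, -0.5, 17.0]
finger_gap: 0.148
gripper_force: 19.7
```

```bash
python3 -c "
from h import *
st()"
```

```text
t 4.45 p [0.5894 0.1048 0.2124] psi 4.2 q6 1.488 tilt [ 3.7e-03  1.0e-04 -1.0e+00] F [-4.69 -0.54 17.01] T [0.053 0.893 0.005] gap 0.148 gf 19.7
```

>>> step_arm --commands '[0,0,-0.002,0,0,0,0,0,-0.003,0,0,0,0,0,-0.004,0,0,0,0,0,-0.004,0,0,0,0,0,-0.004,0,0,0,0,0,-0.004,0,0,0,0,0,-0.004,0,0,0,0,0,-0.004,0,0,0,0,0,-0.004,0,0,0,0,0,-0.004,0,0,0]'

```text
t: 5.45
tcp_pos: [0.5892, 0.1048, 0.2128]
tool_rot: [0.999, 0.036, 0.001, -0.0]
force: [-0.1, 0.9, 5.9]
finger_gap: 0.15
gripper_force: 19.8
```

Run:
```python
from h import *
look("w3")
a=cv2.imread("pics/w3.png")[150:290,180:340];cv2.imwrite("pics/crop4.png",cv2.resize(a,None,fx=4,fy=4,interpolation=cv2.INTER_CUBIC))
```

```text
t 5.45 p [0.5892 0.1048 0.2128] psi 4.1 q6 1.488 tilt [ 1.2e-03  4.0e-04 -1.0e+00] F [-0.14  0.88  5.87] T [ 0.147  0.093 -0.016] gap 0.15 gf 19.8
```

View pics/crop4.png

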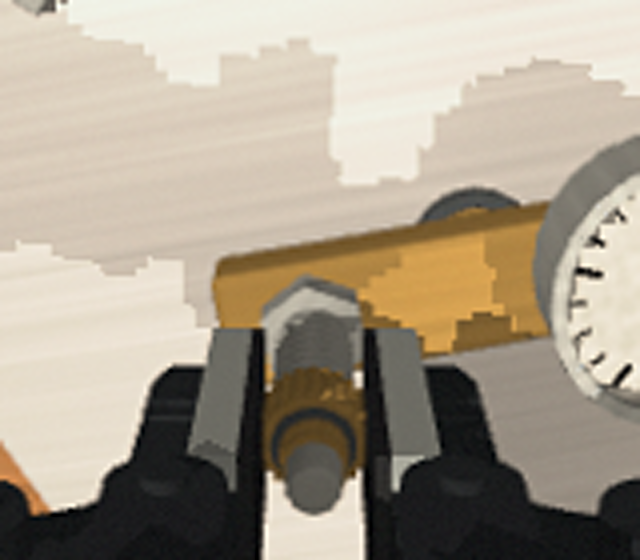

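The nut is held squarely between the pads, at crop (313,415). Now I turn it counter-clockwise.

>>> step_arm --commands '[0,0,-0.0005,0,0,-8,0,0,-0.001,0,0,-16,0,0,-0.0015,0,0,-24,0,0,-0.0018,0,0,-32,0,0,-0.002,0,0,-40,0,0,-0.0022,0,0,-48,0,0,-0.0023,0,0,-56,0,0,-0.0025,0,0,-64,0,0,-0.0026,0,0,-72,0,0,-0.0027,0,0,-80]'

```text
t: 6.5
tcp_pos: [0.5874, 0.1065, 0.2138]
tool_rot: [0.741, 0.672, -0.0, -0.003]
force: [-1.5, 5.1, 1.4]
finger_gap: 0.148
gripper_force: 19.5
```

```bash
python3 -c "
from h import *
st()"
```

```text
t 6.50 p [0.5874 0.1065 0.2138] psi 84.4 q6 0.086 tilt [-0.0034  0.0037 -1.    ] F [-1.55  5.13  1.43] T [0.838 0.157 0.025] gap 0.148 gf 19.5
```

>>> step_arm --commands '[0.0012,-0.0008,-0.0002,0,0,-8,0.0014,-0.0012,-0.0002,0,0,-16,0.0014,-0.0014,-0.0003,0,0,-24,0.0013,-0.0017,-0.0003,0,0,-32,0.0012,-0.002,-0.0004,0,0,-40,0.001,-0.0023,-0.0004,0,0,-48,0.0008,-0.0025,-0.0005,0,0,-56,0.0006,-0.0027,-0.0006,0,0,-64,0.0004,-0.0028,-0.0006,0,0,-72,0.0003,-0.0029,-0.0007,0,0,-80]'

```text
t: 7.5
tcp_pos: [0.5853, 0.1051, 0.2147]
tool_rot: [0.135, 0.991, -0.0, -0.001]
force: [-0.8, -0.1, 0.2]
finger_gap: 0.146
gripper_force: 19.7
```

```bash
python3 -c "
from h import *
st()"
```

```text
t 7.50 p [0.5853 0.1051 0.2147] psi 164.5 q6 -1.310 tilt [-0.002 -0.    -1.   ] F [-0.76 -0.11  0.2 ] T [ 0.063  0.047 -0.037] gap 0.146 gf 19.7
```

>>> step_arm --commands '[0,-0.0003,-0.0001,0,0,-8,-0.0001,-0.0005,-0.0002,0,0,-16,-0.0003,-0.0007,-0.0002,0,0,-24,-0.0005,-0.0009,-0.0003,0,0,-32,-0.0007,-0.001,-0.0003,0,0,-40,-0.0009,-0.0011,-0.0004,0,0,-48,-0.0011,-0.0012,-0.0005,0,0,-56,-0.0013,-0.0013,-0.0006,0,0,-64,-0.0013,-0.0013,-0.0006,0,0,-64,-0.0013,-0.0013,-0.0006,0,0,-64]'

```text
t: 8.5
tcp_pos: [0.5859, 0.1032, 0.2153]
tool_rot: [-0.407, 0.914, 0.0, -0.001]
force: [-0.7, -0.6, -1.0]
finger_gap: 0.146
gripper_force: 19.5
```

```bash
python3 -c "
from h import *
st()"
```

```text
t 8.50 p [0.5859 0.1032 0.2153] psi -132.0 q6 -2.421 tilt [-2.5e-03 -7.0e-04 -1.0e+00] F [-0.72 -0.62 -0.97] T [-0.222  0.106  0.025] gap 0.146 gf 19.5
```

>>> step_arm --commands '[0,0,0,0,0,0,0,0,0,0,0,0,0,0,0,0,0,0,0,0,0,0,0,0,-0.0018,0,0,0,0,0,-0.0018,0,0,0,0,8,-0.0018,0,0,0,0,16,-0.0018,0,0,0,0,24,-0.0018,0,0,0,0,32,-0.0018,0,0,0,0,40]' --jaw 30

```text
t: 9.5
tcp_pos: [0.5881, 0.105, 0.2164]
tool_rot: [-0.068, 0.998, 0.0, 0.0]
force: [0.2, 1.0, 1.1]
finger_gap: 0.3
gripper_force: 0.0
```

>>> step_arm --commands '[0,0,0,0,0,8,0,0,0,0,0,16,0,0,0,0,0,24,0,0,0,0,0,32,0,0,0,0,0,40,0,0,0,0,0,48,0,0,0,0,0,56,0,0,0,0,0,64,0,0,0,0,0,72,0,0,0,0,0,80]'

```text
t: 10.5
tcp_pos: [0.5881, 0.105, 0.2164]
tool_rot: [0.589, 0.808, 0.0, 0.0]
force: [0.9, 0.9, -0.3]
finger_gap: 0.299
gripper_force: 0.0
```

>>> step_arm --commands '[0,0,0,0,0,8,0,0,0,0,0,16,0,0,0,0,0,24,0,0,0,0,0,32,0,0,0,0,0,40,0,0,0,0,0,48,0,0,0,0,0,56,0,0,0,0,0,56,0,0,0,0,0,56,0,0,0,0,0,56]'

```text
t: 11.5
tcp_pos: [0.588, 0.1049, 0.2164]
tool_rot: [0.898, 0.44, 0.0, 0.0]
force: [-0.6, -0.0, -0.3]
finger_gap: 0.301
gripper_force: 0.0
```

```bash
python3 -c "
from h import *
st()"
```

```text
t 11.50 p [0.588  0.1049 0.2164] psi 52.3 q6 0.648 tilt [ 2.e-04  0.e+00 -1.e+00] F [-0.62 -0.05 -0.31] T [-0.033  0.003 -0.046] gap 0.301 gf 0.0
```

>>> step_arm --commands '[0,0,0.0005,0,0,0,0,0,0.0005,0,0,0,0,0,0.0005,0,0,0,0,0,0.0005,0,0,0,0,0,0.0005,0,0,0,0,0,0.0005,0,0,0,0,0,0.0005,0,0,0,0,0,0.0005,0,0,0,0,0,0.0005,0,0,0,0,0,0.0005,0,0,0]' --jaw 0

```text
t: 12.5
tcp_pos: [0.5877, 0.1051, 0.2157]
tool_rot: [0.898, 0.439, -0.0, -0.0]
force: [-1.5, 2.9, -0.1]
finger_gap: 0.149
gripper_force: 19.5
```

>>> step_arm --commands '[0,0,-0.0006,0,0,-8,0,0,-0.0008,0,0,-16,0,0,-0.001,0,0,-24,0,0,-0.0011,0,0,-32,0,0,-0.0012,0,0,-40,0,0,-0.0013,0,0,-48,0,0,-0.0014,0,0,-56,0,0,-0.0015,0,0,-64,0,0,-0.0016,0,0,-72,0,0,-0.0016,0,0,-80]'

```text
t: 13.5
tcp_pos: [0.5868, 0.1051, 0.2167]
tool_rot: [0.403, 0.915, -0.0, -0.001]
force: [-3.1, 2.8, 0.0]
finger_gap: 0.144
gripper_force: 19.7
```

```bash
python3 -c "
from h import *
st()"
```

```text
t 13.50 p [0.5868 0.1051 0.2167] psi 132.5 q6 -0.751 tilt [-2.8e-03  3.0e-04 -1.0e+00] F [-3.07  2.76  0.04] T [ 0.396  0.413 -0.04 ] gap 0.144 gf 19.7
```

>>> step_arm --commands '[0,0,-0.0001,0,0,-8,0,0,-0.0002,0,0,-16,0,0,-0.0002,0,0,-24,0,0,-0.0003,0,0,-32,0,0,-0.0004,0,0,-40,0,0,-0.0004,0,0,-48,0,0,-0.0005,0,0,-56,0,0,-0.0005,0,0,-64,0,0,-0.0006,0,0,-70,0,0,-0.0006,0,0,-70]'

```text
t: 14.5
tcp_pos: [0.5867, 0.1044, 0.2173]
tool_rot: [-0.192, 0.981, -0.0, -0.002]
force: [-3.0, -1.0, -1.2]
finger_gap: 0.146
gripper_force: 19.7
```

```bash
python3 -c "
from h import *
st()"
```

```text
t 14.50 p [0.5867 0.1044 0.2173] psi -157.9 q6 -1.967 tilt [-0.0032 -0.001  -1.    ] F [-3.01 -1.   -1.16] T [0.038 0.585 0.067] gap 0.146 gf 19.7
```

>>> step_arm --commands '[0,0,0,0,0,-3,0,0,0,0,0,-6,0,0,0,0,0,-8,0,0,0,0,0,-8,0,0,0,0,0,-8,0,0,0,0,0,-8,0,0,0,0,0,-8,0,0,0,0,0,-8,0,0,0,0,0,-8,0,0,0,0,0,-8]'

```text
t: 15.5
tcp_pos: [0.5868, 0.1044, 0.2174]
tool_rot: [-0.26, 0.966, -0.0, -0.002]
force: [-5.7, -2.0, -1.5]
finger_gap: 0.146
gripper_force: 19.6
```

```bash
python3 -c "
from h import *
st()"
```

```text
t 15.50 p [0.5868 0.1044 0.2174] psi -149.9 q6 -2.106 tilt [-0.0029 -0.0011 -1.    ] F [-5.73 -1.97 -1.54] T [-0.263  0.857  0.025] gap 0.146 gf 19.6
```

>>> step_arm --commands '[0,0,0,0,0,0,0,0,0,0,0,0,0,0,0,0,0,0,0,0,0,0,0,0,0,0,-0.01,0,0,0,0,0,-0.02,0,0,0,0,0,-0.03,0,0,0,0,0,-0.04,0,0,0,0,0,-0.045,0,0,0,0,0,-0.045,0,0,0]' --jaw 30

```text
t: 16.5
tcp_pos: [0.5885, 0.1049, 0.2644]
tool_rot: [-0.26, 0.966, -0.0, 0.001]
force: [0.2, -0.2, 0.0]
finger_gap: 0.305
gripper_force: 0.0
```

>>> step_arm --commands '[0,0,0,0,0,8,0,0,0,0,0,16,0,0,0,0,0,24,0,0,0,0,0,32,0,0,0,0,0,40,0,0,0,0,0,48,0,0,0,0,0,56,0,0,0,0,0,60,0,0,0,0,0,60,0,0,0,0,0,60]' --jaw 0

```text
t: 17.5
tcp_pos: [0.5877, 0.1049, 0.2627]
tool_rot: [0.257, 0.966, -0.0, -0.0]
force: [0.3, 0.4, -0.5]
finger_gap: 0.002
gripper_force: 0.0
```

Run:
```python
from h import *
look("w4")
s,M,p=st();print((M.T@(np.array([.5872,.1046,.262])-p)).round(4), wproj("w4",[.5872,.1046,.239]))
a=cv2.imread("pics/w4.png")[130:260,170:370];cv2.imwrite("pics/crop5.png",cv2.resize(a,None,fx=4,fy=4,interpolation=cv2.INTER_CUBIC))
```

```text
t 17.50 p [0.5877 0.1049 0.2627] psi 150.2 q6 -1.062 tilt [-8.e-04  0.e+00 -1.e+00] F [ 0.31  0.42 -0.55] T [ 0.004  0.015 -0.028] gap 0.002 gf 0.0
t 17.55 p [0.5877 0.1049 0.2628] psi 150.2 q6 -1.061 tilt [-6.e-04 -0.e+00 -1.e+00] F [-0.76 -0.31  0.13] T [-0.027 -0.009 -0.012] gap 0.001 gf 0.0
[ 0.0003 -0.0005  0.0008] [257.54564159 230.4891469 ]
```

View pics/crop5.png

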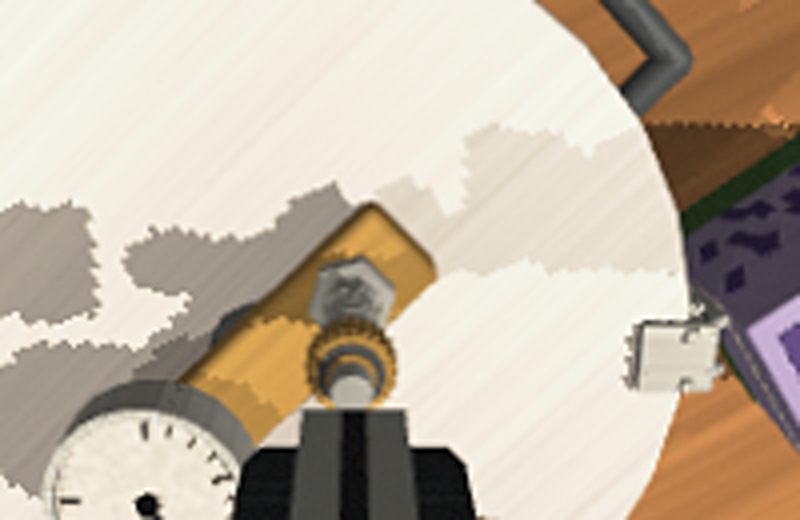

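The nut has climbed the pin, the tip is at crop (353,390), and the shut fingers are over it. Now I lower gently.

>>> step_arm --commands '[0.0006,-0.0003,0.005,0,0,0,0.0006,-0.0003,0.01,0,0,0,0.0006,-0.0003,0.015,0,0,0,0.0006,-0.0003,0.018,0,0,0,0.0006,-0.0003,0.02,0,0,0,0.0006,-0.0003,0.021,0,0,0,0.0006,-0.0003,0.022,0,0,0,0.0006,-0.0003,0.0225,0,0,0,0.0006,-0.0003,0.023,0,0,0,0.0006,-0.0003,0.023,0,0,0]'

```text
t: 18.55
tcp_pos: [0.5873, 0.1049, 0.2401]
tool_rot: [0.258, 0.966, 0.0, 0.0]
force: [-0.7, -0.1, 0.2]
finger_gap: -0.001
gripper_force: 0.0
```

```bash
python3 -c "
from h import *
st()
for i in range(4): manip.snapshot('top'); st()"
```

```text
t 18.55 p [0.5873 0.1049 0.2401] psi 150.1 q6 -1.060 tilt [ 2.e-04 -0.e+00 -1.e+00] F [-0.65 -0.05  0.17] T [-0.051 -0.002 -0.035] gap -0.001 gf 0.0
t 18.60 p [0.5873 0.1049 0.2401] psi 150.1 q6 -1.060 tilt [ 2.e-04 -0.e+00 -1.e+00] F [ 0.17  0.18 -0.09] T [-0.002 -0.019 -0.011] gap -0.0 gf 0.0
t 18.65 p [0.5873 0.1049 0.2401] psi 150.1 q6 -1.060 tilt [ 2.e-04  0.e+00 -1.e+00] F [ 1.18 -0.12 -0.26] T [-0.038  0.007 -0.052] gap -0.001 gf 0.0
t 18.70 p [0.5873 0.1049 0.2401] psi 150.1 q6 -1.060 tilt [ 2.e-04  0.e+00 -1.e+00] F [-0.1   0.71 -0.34] T [-0.038  0.017 -0.03 ] gap 0.001 gf 0.0
t 18.75 p [0.5873 0.1049 0.2401] psi 150.1 q6 -1.060 tilt [ 2.e-04  0.e+00 -1.e+00] F [-0.03  0.01 -0.15] T [-0.051 -0.006 -0.03 ] gap 0.001 gf 0.0
```

No contact yet at .240, so I go down 3 mm more.

>>> step_arm --commands '[0,0,0.0005,0,0,0,0,0,0.001,0,0,0,0,0,0.0015,0,0,0,0,0,0.002,0,0,0,0,0,0.0025,0,0,0,0,0,0.003,0,0,0,0,0,0.003,0,0,0,0,0,0.003,0,0,0,0,0,0.003,0,0,0,0,0,0.003,0,0,0]'

```text
t: 19.75
tcp_pos: [0.5872, 0.1049, 0.237]
tool_rot: [0.258, 0.966, -0.0, 0.0]
force: [0.5, 0.6, -0.1]
finger_gap: 0.0
gripper_force: 0.0
```

```bash
python3 -c "
from h import *
st()
for i in range(3): manip.snapshot('top'); st()"
```

```text
t 19.75 p [0.5872 0.1049 0.237 ] psi 150.1 q6 -1.060 tilt [ 0. -0. -1.] F [ 0.54  0.56 -0.13] T [-0.001 -0.055  0.002] gap 0.0 gf 0.0
t 19.80 p [0.5873 0.1049 0.237 ] psi 150.1 q6 -1.060 tilt [ 0. -0. -1.] F [ 0.24  0.07 -0.6 ] T [ 0.009  0.007 -0.02 ] gap -0.001 gf 0.0
t 19.85 p [0.5873 0.105  0.237 ] psi 150.1 q6 -1.060 tilt [ 1.e-04  0.e+00 -1.e+00] F [ 0.2  -0.91  0.25] T [-0.009  0.03   0.011] gap 0.003 gf 0.0
t 19.90 p [0.5872 0.1049 0.237 ] psi 150.1 q6 -1.060 tilt [ 1.e-04 -0.e+00 -1.e+00] F [ 0.2   0.48 -0.83] T [-0.013 -0.018  0.026] gap 0.004 gf 0.0
```

>>> step_arm --commands '[0,0,0.0005,0,0,0,0,0,0.001,0,0,0,0,0,0.0015,0,0,0,0,0,0.002,0,0,0,0,0,0.0025,0,0,0,0,0,0.0025,0,0,0,0,0,0.0025,0,0,0,0,0,0.0025,0,0,0,0,0,0.0025,0,0,0,0,0,0.0025,0,0,0]'

```text
t: 20.9
tcp_pos: [0.5873, 0.1049, 0.2346]
tool_rot: [0.258, 0.966, -0.0, 0.0]
force: [0.0, -0.3, 0.9]
finger_gap: -0.001
gripper_force: 0.7
```

```bash
python3 -c "
from h import *
st()
for i in range(3): manip.snapshot('top'); st()"
```

```text
t 20.90 p [0.5873 0.1049 0.2346] psi 150.1 q6 -1.060 tilt [ 1.e-04 -0.e+00 -1.e+00] F [ 0.04 -0.25  0.9 ] T [-0.027  0.078  0.033] gap -0.001 gf 0.7
t 20.95 p [0.5872 0.1049 0.2346] psi 150.1 q6 -1.060 tilt [ 1.e-04  0.e+00 -1.e+00] F [-0.53 -0.92  1.06] T [-0.001  0.062  0.006] gap -0.003 gf 0.7
t 21.00 p [0.5873 0.1049 0.2345] psi 150.1 q6 -1.060 tilt [ 1.e-04  0.e+00 -1.e+00] F [ 0.12 -0.2   1.36] T [-0.005  0.055  0.013] gap -0.001 gf 0.7
t 21.05 p [0.5873 0.1049 0.2345] psi 150.1 q6 -1.060 tilt [ 0.  0. -1.] F [-0.53 -0.14  1.34] T [-0.036  0.011  0.024] gap 0.004 gf 0.7
```

>>> step_arm --commands '[0,0,0.0003,0,0,0,0,0,0.0006,0,0,0,0,0,0.0009,0,0,0,0,0,0.0012,0,0,0,0,0,0.0015,0,0,0,0,0,0.0015,0,0,0,0,0,0.0015,0,0,0,0,0,0.0015,0,0,0,0,0,0.0015,0,0,0,0,0,0.0015,0,0,0]'

```text
t: 22.05
tcp_pos: [0.5873, 0.1049, 0.2332]
tool_rot: [0.258, 0.966, 0.0, 0.0]
force: [-1.1, 0.7, 4.8]
finger_gap: 0.0
gripper_force: 2.6
```

```bash
python3 -c "
from h import *
st()
for i in range(3): manip.snapshot('top'); st()"
```

```text
t 22.05 p [0.5873 0.1049 0.2332] psi 150.1 q6 -1.060 tilt [ 3.e-04 -0.e+00 -1.e+00] F [-1.1   0.75  4.79] T [-0.001  0.284 -0.032] gap 0.0 gf 2.6
t 22.10 p [0.5873 0.1049 0.2332] psi 150.1 q6 -1.060 tilt [ 2.e-04 -0.e+00 -1.e+00] F [-1.14 -0.11  4.61] T [-0.006  0.261  0.007] gap -0.002 gf 2.6
t 22.15 p [0.5873 0.105  0.2332] psi 150.1 q6 -1.060 tilt [ 2.e-04 -0.e+00 -1.e+00] F [-1.6   0.34  4.5 ] T [-0.029  0.289  0.021] gap 0.0 gf 2.6
t 22.20 p [0.5873 0.1049 0.2332] psi 150.1 q6 -1.060 tilt [ 2.e-04 -0.e+00 -1.e+00] F [-1.5  -0.75  6.29] T [0.013 0.267 0.065] gap 0.002 gf 2.6
```

>>> step_arm --commands '[0,0,0.0002,0,0,0,0,0,0.0004,0,0,0,0,0,0.0006,0,0,0,0,0,0.0008,0,0,0,0,0,0.001,0,0,0,0,0,0.001,0,0,0,0,0,0.001,0,0,0,0,0,0.001,0,0,0,0,0,0.001,0,0,0,0,0,0.001,0,0,0]'

```text
t: 23.2
tcp_pos: [0.5873, 0.1049, 0.2324]
tool_rot: [0.258, 0.966, 0.0, 0.0]
force: [-1.0, -0.1, 7.2]
finger_gap: -0.001
gripper_force: 3.1
```

```bash
python3 -c "
from h import *
st()
for i in range(3): look('w5'); 
g=wproj('w5',[.599,.0495,.2]);print(g)
a=cv2.imread('pics/w5.png');z=wproj('w5',[.599,.0495,.2]).astype(int);print(a.shape)
c=a[max(z[1]-35,0):z[1]+35,max(z[0]-45,0):z[0]+45];cv2.imwrite('pics/crop6.png',cv2.resize(c,None,fx=5,fy=5,interpolation=cv2.INTER_CUBIC))"
```

```text
t 23.20 p [0.5873 0.1049 0.2324] psi 150.1 q6 -1.060 tilt [ 4.e-04 -0.e+00 -1.e+00] F [-1.05 -0.13  7.17] T [-0.007  0.307 -0.063] gap -0.001 gf 3.1
t 23.20 p [0.5873 0.1049 0.2324] psi 150.1 q6 -1.060 tilt [ 4.e-04 -0.e+00 -1.e+00] F [-1.05 -0.13  7.17] T [-0.007  0.307 -0.063] gap -0.001 gf 3.1
t 23.25 p [0.5873 0.1049 0.2324] psi 150.1 q6 -1.060 tilt [ 4.e-04 -0.e+00 -1.e+00] F [-2.02 -0.2   5.85] T [-0.012  0.331  0.007] gap 0.002 gf 3.1
t 23.30 p [0.5873 0.1049 0.2324] psi 150.1 q6 -1.060 tilt [ 4.e-04 -0.e+00 -1.e+00] F [-1.05 -0.73  5.97] T [-0.017  0.314  0.015] gap -0.001 gf 3.1
[197.05776348 275.58108372]
(384, 512, 3)
```

View pics/crop6.png

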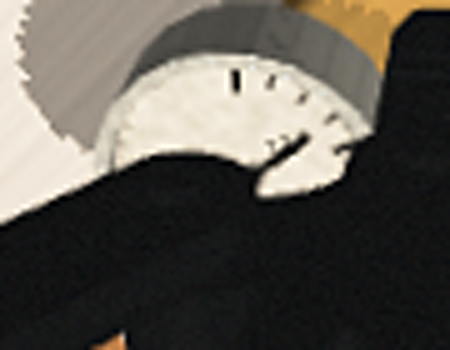

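The dial is half hidden by the gripper, with the needle tip showing at crop (305,137). I'll press slightly more and track whether the needle moves by image differences.

>>> step_arm --commands '[0,0,0.0002,0,0,0,0,0,0.0004,0,0,0,0,0,0.0005,0,0,0,0,0,0.0005,0,0,0,0,0,0.0005,0,0,0,0,0,0.0005,0,0,0,0,0,0.0005,0,0,0,0,0,0.0005,0,0,0,0,0,0.0005,0,0,0,0,0,0.0005,0,0,0]'

```text
t: 24.35
tcp_pos: [0.5873, 0.105, 0.2323]
tool_rot: [0.258, 0.966, 0.0, 0.0]
force: [-2.6, 0.1, 7.1]
finger_gap: 0.001
gripper_force: 3.9
```

```bash
cat > d.py <<'E'
from h import *
def grab(k):
    manip.snapshot("top");d=manip.snapshot("wrist")["pixels"];cv2.imwrite(f"pics/n{k}.png",d);return d
import sys;k=int(sys.argv[1]);st();im=grab(k)
for o in ["w5"]+[f"n{i}" for i in range(k)]:
    a=cv2.imread(f"pics/{o}.png");df=np.abs(a.astype(int)-im).max(2)[240:312,150:245]
    ys,xs=np.where(df>60);print(o,len(xs),(xs.mean()+150,ys.mean()+240) if len(xs) else "")
g=im[240:312,150:245].max(2)
E
python3 d.py 0
```

```text
t 24.35 p [0.5873 0.105  0.2323] psi 150.1 q6 -1.060 tilt [ 7.e-04 -0.e+00 -1.e+00] F [-2.58  0.14  7.15] T [-0.084  0.328 -0.038] gap 0.001 gf 3.9
w5 86 (np.float64(202.08139534883722), np.float64(267.95348837209303))
```

>>> step_arm --commands '[0,0,0,0,0,0,0,0,0,0,0,0,0,0,0,0,0,0,0,0,0,0,0,0,0,0,0,0,0,0,0,0,0,0,0,0,0,0,0,0,0,0,0,0,0,0,0,0,0,0,0,0,0,0,0,0,0,0,0,0]'

```text
t: 25.45
tcp_pos: [0.5874, 0.1049, 0.2323]
tool_rot: [0.258, 0.966, 0.0, 0.0]
force: [-1.9, 0.3, 7.4]
finger_gap: 0.002
gripper_force: 3.9
```

```bash
python3 d.py 1
```

```text
t 25.45 p [0.5874 0.1049 0.2323] psi 150.1 q6 -1.060 tilt [ 7.e-04 -0.e+00 -1.e+00] F [-1.91  0.26  7.42] T [-0.005  0.404 -0.005] gap 0.002 gf 3.9
w5 86 (np.float64(202.08139534883722), np.float64(267.95348837209303))
n0 0
```

The needle moved and is now either at rest or hidden. I'll hold 2 s more, then lift off straight up and check.

>>> step_arm --commands '[0,0,0,0,0,0,0,0,0,0,0,0,0,0,0,0,0,0,0,0,0,0,0,0,0,0,0,0,0,0,0,0,0,0,0,0,0,0,0,0,0,0,0,0,0,0,0,0,0,0,0,0,0,0,0,0,0,0,0,0]'

```text
t: 26.55
tcp_pos: [0.5873, 0.1049, 0.2323]
tool_rot: [0.258, 0.966, 0.0, 0.0]
force: [-2.0, -0.2, 8.2]
finger_gap: 0.001
gripper_force: 3.9
```

>>> step_arm --commands '[0,0,0,0,0,0,0,0,0,0,0,0,0,0,0,0,0,0,0,0,0,0,0,0,0,0,0,0,0,0,0,0,0,0,0,0,0,0,0,0,0,0,0,0,0,0,0,0,0,0,0,0,0,0,0,0,0,0,0,0]'

```text
t: 27.55
tcp_pos: [0.5873, 0.1049, 0.2323]
tool_rot: [0.258, 0.966, 0.0, 0.0]
force: [-2.1, -0.3, 7.6]
finger_gap: -0.001
gripper_force: 3.9
```

>>> step_arm --commands '[0,0,-0.002,0,0,0,0,0,-0.004,0,0,0,0,0,-0.006,0,0,0,0,0,-0.01,0,0,0,0,0,-0.02,0,0,0,0,0,-0.03,0,0,0,0,0,-0.045,0,0,0,0,0,-0.06,0,0,0,0,0,-0.075,0,0,0,0,0,-0.075,0,0,0]'

```text
t: 28.55
tcp_pos: [0.5889, 0.105, 0.3098]
tool_rot: [0.258, 0.966, 0.001, 0.003]
force: [0.5, 0.3, -0.1]
finger_gap: -0.002
gripper_force: 0.0
```

```bash
python3 -c "
from h import *
look('w6');z=(wproj('w6',[.593,.077,.2])).astype(int);print(z)
a=cv2.imread('pics/w6.png');c=a[max(z[1]-50,0):z[1]+50,max(z[0]-65,0):z[0]+65];cv2.imwrite('pics/crop7.png',cv2.resize(c,None,fx=6,fy=6,interpolation=cv2.INTER_CUBIC))"
```

```text
t 28.55 p [0.5889 0.105  0.3098] psi 150.1 q6 -1.060 tilt [ 0.0065 -0.     -1.    ] F [ 0.54  0.34 -0.15] T [-0.022  0.045  0.018] gap -0.002 gf 0.0
[233 211]
```

View pics/crop7.png

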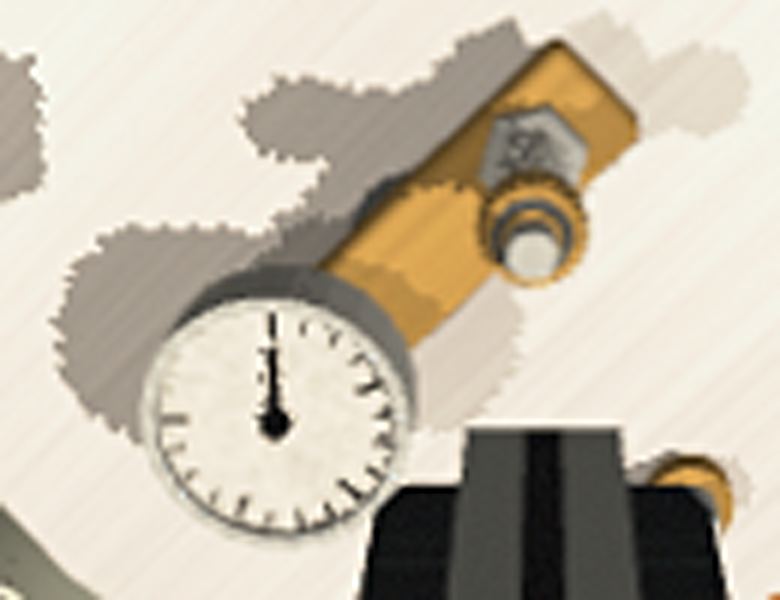

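The needle rests on its zero mark, the long tick at the start of the scale at crop (272,315). The pin is up at (533,250) and the nut is backed off. The arm is clear, so I let it settle and hand in.

>>> step_arm --commands '[0,0,-0.01,0,0,0,0,0,-0.01,0,0,0,0,0,-0.01,0,0,0,0,0,-0.01,0,0,0,0,0,-0.01,0,0,0,0,0,-0.01,0,0,0,0,0,-0.01,0,0,0,0,0,-0.01,0,0,0,0,0,-0.01,0,0,0,0,0,-0.01,0,0,0]'

```text
t: 29.6
tcp_pos: [0.5872, 0.1049, 0.3165]
tool_rot: [0.258, 0.966, -0.0, -0.0]
force: [-0.1, 0.4, 0.6]
finger_gap: 0.001
gripper_force: 0.0
```

```bash
python3 -c "
from station import manip
print(manip.sign_off())"
```

```text
the job is handed in; nothing more can be done
None
```

I backed the lock nut off about 6.7 rad and bled the valve until the needle sat on its zero mark; the pin is up, the arm is clear, and I handed the job in at about 30 s (no verdict came back).

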